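Set out the creamer display and hold its clip open over the card

ROBOT

A 6-joint arm with a two-finger parallel gripper is mounted at the origin on the work surface. World frame = base frame: x ahead of the robot, y to its left, z up, the work surface at z = 0. Lengths are in m, angles in rad, forces in N, time in s.
With the tool pointing down it reaches from about 0.275 to 0.775 m from the base axis. Payload 14.6 kg.
Tool frame: the origin (TCP) lies on the mounting face of the last link; the fingertips stand 173 mm ahead of it and the grasp point (between the pads) lies ahead of it (robot.pinch_z is the z of the grasp point in the tool frame, in m); z points along the fingers, y is the direction in which the jaws open and shut (so a half turn about z gives the same grasp; the last joint's range is limited). The gripper opens to 85 mm and grips with 20 to 120 N. Pads are 22 mm wide; open, the fingers measure 114 mm over their backs; the gripper's body (76 mm by 85 mm) begins 54 mm behind the grasp point. The pads swing forward as they close: fully open they stand 13 mm farther back than shut.
Start: joints at [1.005, 0.263, -0.048, 1.259, 0, 1.415], TCP at [0.21, 0.481, 0.405] pointing down, gripper open.
Joint ranges: [-2.65, 2.65], [-0.89, 1.7], [-1.18, 1.37], [-2.13, 2.11], [-1.35, 1.29], [-3.14, 3.14]. Speed limits (rad/s): [1.89, 1.89, 2.57, 2.79, 3.14, 3.14].

INTERFACE

Orientations are given as a unit quaternion [w, x, y, z].
In Python, from workcell import robot gives the robot as it stands.
- The arm moves only by the shell command python3 -m handwheel 'ROWS' [FORCE]. ROWS is JSON, a list of rows, each a list of 7 numbers: the shift along the tool's x, y, z in m, then the turn, a rotation vector about the tool's x, y, z in degrees, then the gripper's target within -1 to 1 (fully open at 1, half-way at 0, shut at -1). In form: [[tx, ty, tz, ax, ay, az, jaw], ...]. A call has exactly 8 rows; each row is the pose to reach, as a shift and turn from the pose measured when the call began, along the tool's axes at that moment; what a row does not reach only later rows make up. A row lasts 1/10 s, in which the tool goes at most 50 mm and 8.59 degrees, less where a joint would pass 70% of its speed; a pose out of reach is approached as far as the arm can. A call with a gripper value outside its range is refused whole. The fingers move at their own pace and stop on an object; FORCE is the grip in N (left out, the last holds). Time passes only in rows, so rows that repeat a pose let the fingers close, or fill a call up. It gives the time, the measured TCP pose, the force and the opening at its end, in the units of the state.
- robot.sense(): the state, without advancing time (a new reading comes with each control period).
- robot.camera(name): name is "scene" or "top"; returns the picture (420x560x3 uint8, red, green, blue); there is no depth.
- robot.camera_params(name): a dict with "K" (3x3 intrinsics, pixels), "R" (3x3) and "t" (3): a world point X has camera coordinates R X + t. Camera axes: x right, y down, z forward; pixel columns grow to the right and rows downward; lengths in m; the calibration is good to about 2 mm. A picture is of the moment at which its call begins. camera_params takes no time and is no camera call.
- robot.sign_off(): hands the job in, once; it reports no verdict.
Trained networks look in the newest picture that a camera, given by its name, has taken for a name from the list of things; names that differ only in an ending like _2 or _b are one class to them, and where a whole thing is asked for, a point or a joint stands for the part that bears it (a point fixed in the world has none). Each returns a list of dicts, best first, with "conf" (0 to 1); they miss things now and then, are a little off and sometimes report something else, mostly with a low value. They report only what shows in the picture. A call takes as long as a camera call. They do not tell look-alikes from the thing itself.
- robot.cut_out(camera, label): "pixels" (420x560 bool, what is visible of it) and "location" ([column, row] in pixels, amid what is visible of it).
The state is a dict: "time_s": time; "joint_pos": joint angles; "joint_velocities": joint speeds; "joint_torque": joint torques, N m; "eef_pos": TCP position; "eef_rot": TCP orientation; "wrist_force": force on the tool from outside, world axes, zero at the start; "ft_torque": the same for the moment, N m; "finger_gap": finger opening in m.
Only numpy, scipy, OpenCV 4.12 (cv2) and the standard library are available. Lean on these libraries where they do the work, as an engineer would, in place of code of your own. Each camera call takes 0.05 s, during which the arm holds its last target. There are 200 camera calls.

TASK

Set out the counter display: stand the two loose creamer pots in the two empty wells of the wooden carrier, one per well, leaving the pot that is already in it and the sugar jar alone. Then take the blue spring clip by its handles, squeeze it well open, bring it down over the top edge of the upright card, near the middle, so that its lips gape on both sides of the card without pressing on it, and finish while still holding it open there so that I can slip the sample in.

Things in the scene. Friction and masses are not known exactly. Their poses are not given: they have to be found in the camera images.
- pod_a_center (a point): centre (half-way up) of a loose creamer pot, white with a green lid: upright cylinder 30 mm across and 26 mm high, topped by a lid 34 mm across and 4 mm thick (30 mm high in all, so its underside is 15 mm below this point), about 20 g. Stands on the counter. Its z axis points up out of the lid.
- pod_b_center (a point): centre of the other loose creamer pot, orange lid, same size as the green one.
- pod_c_center (a point): centre of the creamer pot with the red lid, same size; it already stands in one end well (hole 2) of the carrier and stays there.
- carrier_hole0 (a point): centre of the mouth of an empty end well of the brown wooden carrier: a fixed block 64 x 184 mm, 14 mm high, with a row of three round black-floored wells 43 mm across, 10 mm deep (floor 4 mm above the counter), 58 mm apart. The point is in the block's top face; x across the row, y along it towards holes 1 and 2.
- carrier_hole1 (a point): the same for the middle well, empty at the start.
- carrier_hole2 (a point): the same for the other end well, which holds the red-lidded pot at the start.
- clip_grip (a point): point midway between the two handle bars of the blue spring clip, 76 mm above its underside. x is the line along which the handles are squeezed, y runs along the hinge pin and the lips, z up. Each handle ends in a round bar 8 mm thick, 40 mm long along y; over their outsides 42 mm when shut, 22 mm when fully open. It belongs to the +x half: squeezed, it tilts up to 0.3 rad and shifts about 10 mm.
- lip_a (a point): bottom inner edge of the lip of the clip's +x half, 2 mm above its underside (40 mm below the pin). The lip is a rubber block 9 mm thick, 9 mm high, 46 mm wide.
- lip_b (a point): the same on the hinged -x half. The lips touch (1 mm apart) when shut and their edges stand about 24 mm apart when fully open.
- clip_jaw (a joint): opening angle between the clip's two halves: 0 shut, 0.6 rad fully open (stop). Squeezing the handle bars together opens it: about 4 N starts it, 9 N reaches the stop; let go, it springs shut. The gap between the lips is about 40 mm per rad.
- clip: the loose blue spring clip, about 65 g, 80 mm high, 46 mm wide, standing upright on its shut black rubber lips, handles up. Origin under its centre at the underside of the lips, axes as for clip_grip. Hinge pin 42 mm above the underside. It belongs to the +x half.
- card_top (a point): middle of the top edge of the upright white card with green and orange bars, 112 mm above the counter. The card is 3 mm thick (x), 130 mm wide (y) and stands straight up in a fixed wooden foot; x is square to its faces, y runs along the top edge, z up.
- sign: the card with its foot, fixed; origin on the counter under the card's middle, axes as for card_top. Foot 60 (x) x 130 (y) x 12 mm high.
- jar_center (a point): centre (half-way up) of the amber sugar jar with a steel cap, a loose bystander 60 mm across and 60 mm high; leave it alone.
- pod_a: the green-lidded pot itself, origin at the centre of its underside (15 mm below pod_a_center).
- pod_b: the orange-lidded pot itself, origin at the centre of its underside (15 mm below pod_b_center).
Not all that is in view belongs to the job. Leave any black look-alike of the pod_a alone.

How it is judged:
On the way, in this order (a step that is already met when the one before it is completed fails the run):
1. every well of the carrier holds one pot, standing on the well floor and let go (((horizontal distance between pod_a_center and carrier_hole0 below 0.008 m and height (world z) of pod_a_center between 0.015 and 0.023 m and angle between pod_a_center's own z axis and vertical below 0.15 rad) or (horizontal distance between pod_b_center and carrier_hole0 below 0.008 m and height (world z) of pod_b_center between 0.015 and 0.023 m and angle between pod_b_center's own z axis and vertical below 0.15 rad)) and ((horizontal distance between pod_a_center and carrier_hole1 below 0.008 m and height (world z) of pod_a_center between 0.015 and 0.023 m and angle between pod_a_center's own z axis and vertical below 0.15 rad) or (horizontal distance between pod_b_center and carrier_hole1 below 0.008 m and height (world z) of pod_b_center between 0.015 and 0.023 m and angle between pod_b_center's own z axis and vertical below 0.15 rad)) and horizontal distance between pod_c_center and carrier_hole2 below 0.008 m and height (world z) of pod_c_center between 0.015 and 0.023 m and angle between pod_c_center's own z axis and vertical below 0.15 rad and contact force between each of pod_a, pod_b and the fingers below 0.1 N), for 0.2 s.
2. the clip is squeezed open in the fingers, lifted off the counter (value of joint clip_jaw above 0.3 rad and height (world z) of each of lip_a, lip_b above 0.03 m and contact force between clip and the fingers above 1 N), for 0.2 s.
At the end, for the whole second after the job is handed in: Each well holds one upright pot on its floor (within 8 mm of centre, lean < 0.15 rad). Fingers hold the clip (> 1 N) still and open > 0.35 rad, lips on opposite sides of the card, > 3 mm from its mid-plane, > 6 mm below its top edge, within 35 mm of its middle, pressing on it < 1.5 N (((horizontal distance between pod_a_center and carrier_hole0 below 0.008 m and height (world z) of pod_a_center between 0.015 and 0.023 m and angle between pod_a_center's own z axis and vertical below 0.15 rad) or (horizontal distance between pod_b_center and carrier_hole0 below 0.008 m and height (world z) of pod_b_center between 0.015 and 0.023 m and angle between pod_b_center's own z axis and vertical below 0.15 rad)) and ((horizontal distance between pod_a_center and carrier_hole1 below 0.008 m and height (world z) of pod_a_center between 0.015 and 0.023 m and angle between pod_a_center's own z axis and vertical below 0.15 rad) or (horizontal distance between pod_b_center and carrier_hole1 below 0.008 m and height (world z) of pod_b_center between 0.015 and 0.023 m and angle between pod_b_center's own z axis and vertical below 0.15 rad)) and horizontal distance between pod_c_center and carrier_hole2 below 0.008 m and height (world z) of pod_c_center between 0.015 and 0.023 m and angle between pod_c_center's own z axis and vertical below 0.15 rad and value of joint clip_jaw above 0.35 rad and ((x of lip_a in the frame of card_top above 0.003 m and x of lip_b in the frame of card_top below -0.003 m) or (x of lip_b in the frame of card_top above 0.003 m and x of lip_a in the frame of card_top below -0.003 m)) and z of each of lip_a, lip_b in the frame of card_top below -0.006 m and height (world z) of each of lip_a, lip_b above 0.04 m and y of clip_grip in the frame of card_top between -0.035 and 0.035 m and contact force between clip and the fingers above 1 N and contact force between clip and sign below 1.5 N and linear speed of clip below 0.03 m/s); the arm keeps its last pose, push and grip.
It fails at once if the sugar jar is pushed away (3 cm) (distance of jar_center from where it was at the start of the episode above 0.03 m).
It fails at once if the pot already in the carrier is taken out of its well (distance of pod_c_center from where it was at the start of the episode above 0.015 m).
It also fails if it takes over 67 s, if anything falls off the work surface, if the arm or the gripper's body presses on something with over 40 N, if the wrist force passes 120 N, or if a joint passes its speed limit or range.

## Working session

There is one attempt and no reset: what is moved stays moved. The work goes in short steps, Python scripts to look and compute and a shell command to move; the robot and the scene stay as the last step left them, time stands still between calls to the robot, and variables do not carry over. Pictures are saved under pics/ and viewed, about 8 in all and at most 12, crops included, and the job is handed in when it is done.

```bash
mkdir -p pics; ls; python3 - <<'E'
from workcell import robot
import cv2,numpy as np
for c in("top","scene"):
    cv2.imwrite(f"pics/{c}0.png",robot.camera(c)[:,:,::-1])
    p=robot.camera_params(c);print(c,np.round(p["K"],1).tolist(),np.round(p["R"],3).tolist(),np.round(p["t"],3).tolist())
print(robot.pinch_z,robot.sense())
E
```

```text
pics
top [[509.8, 0.0, 276.5], [0.0, 509.8, 210.8], [0.0, 0.0, 1.0]] [[0.005, -1.0, 0.021], [-0.994, -0.008, -0.113], [0.113, -0.021, -0.993]] [-0.016, 0.589, 1.084]
scene [[430.1, 0.0, 272.3], [0.0, 430.1, 207.5], [0.0, 0.0, 1.0]] [[-0.169, 0.986, 0.003], [0.79, 0.137, -0.598], [-0.59, -0.098, -0.802]] [0.11, -0.379, 1.304]
0.1547 {'time_s': 0.1, 'joint_pos': array([ 1.00471621e+00,  2.63454918e-01, -4.88487799e-02,  1.25938375e+00,
        3.40022346e-05,  1.41553758e+00]), 'joint_velocities': array([-0.00172103, -0.00103478,  0.00047106,  0.00097627, -0.0003625 ,
        0.00054836]), 'joint_torque': array([ 2.55733001e-03, -6.38577175e+01,  3.85062468e+01,  1.00748372e-02,
       -1.45764611e-04,  5.31367095e-05]), 'eef_pos': array([0.20960482, 0.48125857, 0.40429263]), 'eef_rot': array([-1.73145843e-04,  2.03969213e-01,  9.78977202e-01, -4.10893692e-04]), 'wrist_force': array([0.95147901, 0.971105  , 0.23335892]), 'ft_torque': array([-0.02062899,  0.01046472, -0.03105127]), 'finger_gap': 0.08545101032107696}
```

View pics/top0.png

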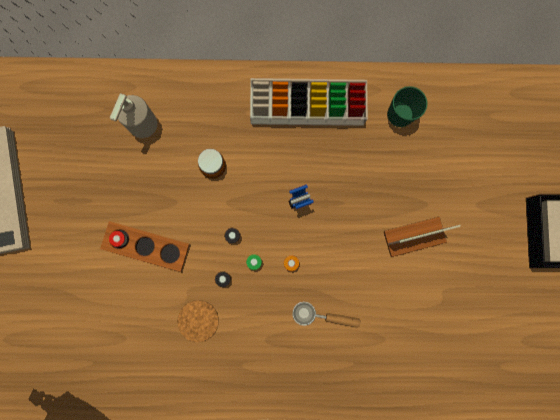

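View pics/scene0.png

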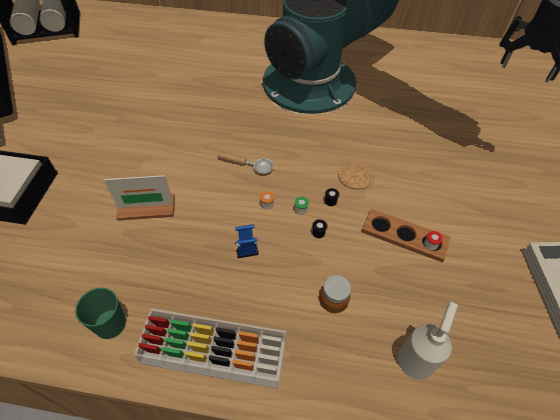

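Top view: the green pot is at (254,262), the orange at (291,264) and the black look-alikes at (232,236) and (223,279). The wells are at (170,254) and (145,246), with the red pot at (117,239). The clip is at (300,197), the card at about (400–460,241–226) and the jar at (210,162). The scene view agrees.

```bash
cat > h.py <<'E'
from workcell import robot
import cv2,numpy as np
P={c:robot.camera_params(c) for c in("top","scene")}
M={c:np.array(p["K"])@np.c_[p["R"],p["t"]] for c,p in P.items()}
def tri(a,b):
    X=cv2.triangulatePoints(M["top"],M["scene"],np.array(a,float).reshape(2,1),np.array(b,float).reshape(2,1)).ravel();return X[:3]/X[3]
def proj(c,X):
    x=M[c]@np.r_[X,1];return x[:2]/x[2]
def plane(c,uv,z):
    H=M[c][:,[0,1,3]].copy();H[:,2]+=M[c][:,2]*z
    x=np.linalg.solve(H,np.r_[uv,1]);return x[:2]/x[2]
E
python3 - <<'E'
from h import *
T={c:robot.camera(c) for c in P}
for l in["pod_a","carrier_hole0","clip","sign","card_top","clip_grip","lip_a","jar_center"]:
    for c in P:
        for d in robot.cut_out(c,l)[:6]:
            print(l,c,round(d["conf"],2),np.round(d["location"],1),"z.015:",np.round(plane(c,d["location"],{'jar_center':.03,'carrier_hole0':.014}.get(l,.015)),3),int(d["pixels"].sum()))
a=T["top"][180:285,80:320];b=T["top"][175:265,280:480]
c=T["scene"][150:270,90:290]
f=lambda i:cv2.resize(i,None,fx=4,fy=4,interpolation=cv2.INTER_CUBIC)
cv2.imwrite("pics/c1.png",np.vstack([f(b)[:,:800]])[:,:,::-1])
cv2.imwrite("pics/c2.png",f(c)[:,:,::-1])
E
```

```text
pod_a top 0.77 [254.7 262.7] z.015: [0.476 0.035] 190
pod_a top 0.72 [222.2 279.9] z.015: [0.438 0.106] 190
pod_a top 0.69 [230.4 234.8] z.015: [0.537 0.089] 170
pod_a top 0.44 [291.4 262.5] z.015: [ 0.477 -0.046] 203
pod_a top 0.29 [147.9 247.3] z.015: [0.508 0.27 ] 2220
pod_a scene 0.74 [302.4 207.4] z.015: [0.483 0.043] 176
pod_a scene 0.59 [331.5 198.3] z.015: [0.445 0.107] 248
pod_a scene 0.58 [321.5 228.2] z.015: [0.534 0.092] 212
pod_a scene 0.56 [267.7 197.4] z.015: [ 0.468 -0.042] 231
pod_a scene 0.39 [140.  195.7] z.015: [ 0.515 -0.342] 2500
pod_a scene 0.23 [242.5 232.5] z.015: [ 0.575 -0.08 ] 178
carrier_hole0 top 0.72 [148.5 247.9] z.015: [0.507 0.269] 2236
carrier_hole0 scene 0.86 [402.9 233.1] z.015: [0.515 0.273] 1974
clip top 0.86 [297.7 197.8] z.015: [ 0.621 -0.06 ] 352
clip scene 0.93 [246.9 241.3] z.015: [ 0.596 -0.066] 588
clip scene 0.61 [268.5 200.4] z.015: [ 0.476 -0.039] 217
clip scene 0.58 [139.7 197. ] z.015: [ 0.519 -0.342] 2408
clip scene 0.33 [403.8 233.9] z.015: [0.518 0.275] 1997
sign top 0.78 [416.6 235.8] z.015: [ 0.538 -0.325] 1519
sign scene 0.58 [138.9 193.3] z.015: [ 0.508 -0.347] 2418
card_top top 0.93 [415.  237.2] z.015: [ 0.535 -0.321] 1527
card_top scene 0.77 [142.4 198.2] z.015: [ 0.521 -0.334] 2498
clip_grip top 0.82 [297.7 197.5] z.015: [ 0.622 -0.06 ] 370
clip_grip scene 0.94 [247.7 243.4] z.015: [ 0.602 -0.063] 596
lip_a top 0.87 [299.3 197. ] z.015: [ 0.623 -0.063] 423
lip_a scene 0.92 [246.8 242.1] z.015: [ 0.599 -0.066] 629
lip_a scene 0.52 [246.4 231. ] z.015: [ 0.57  -0.073] 200
jar_center top 0.85 [212.4 163.4] z.015: [0.694 0.131] 610
jar_center top 0.62 [298.2 199.4] z.015: [ 0.615 -0.06 ] 412
jar_center scene 0.97 [335.8 298.3] z.015: [0.706 0.137] 952
jar_center scene 0.27 [303.4 205.7] z.015: [0.489 0.045] 188
```

View pics/c1.png

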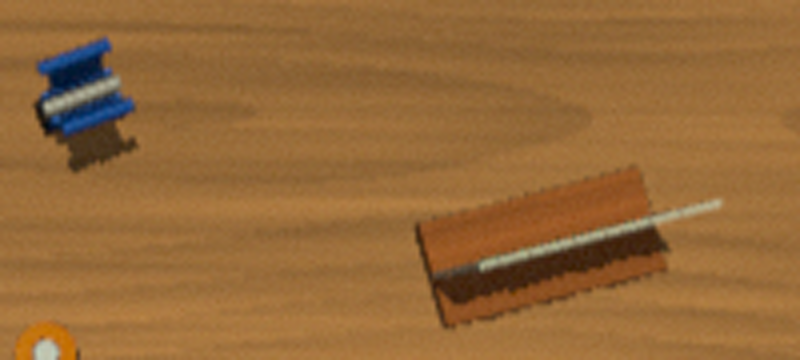

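View pics/c2.png

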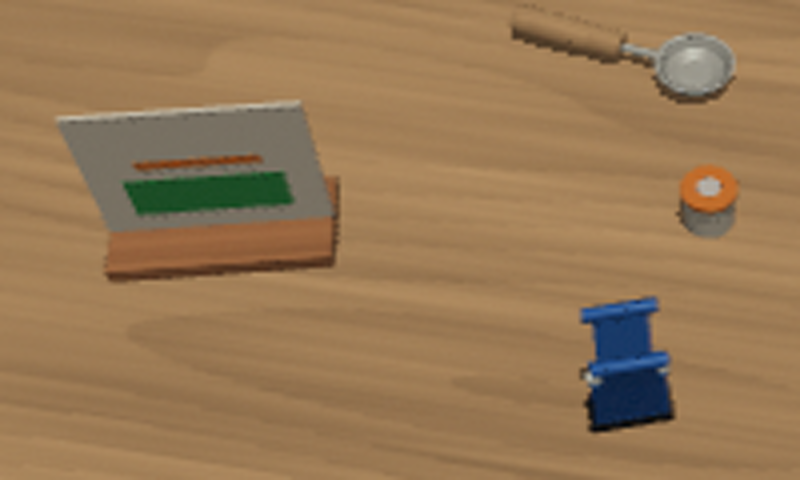

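The clip bars (crop 1 and crop 2) and the card's top edge are clear in both views, so I'll triangulate them and fit the pots and carrier.

```bash
cat >> h.py <<'E'
from scipy.spatial.transform import Rotation as Ro
def go(x,y,z,yaw,pick=None):
    """row for tool pointing down, tool-y axis along world angle yaw (deg, mod 180)"""
    s=robot.sense();q=np.array(s["eef_rot"]);C=Ro.from_quat(q[[1,2,3,0]])
    best=None
    for k in(0,180):
        a=np.radians(yaw+k);Y=np.array([np.cos(a),np.sin(a),0]);Z=np.array([0,0,-1.])
        r=(C.inv()*Ro.from_matrix(np.c_[np.cross(Y,Z),Y,Z])).as_rotvec(degrees=True)
        if best is None or abs(r[2])<abs(best[2]):best=r
    d=C.inv().apply(np.array([x,y,z])-s["eef_pos"])
    print("shift",np.round(d,4),"turn",np.round(best,1),"j6",round(s["joint_pos"][5],2),"t",s["time_s"],"gap",round(s["finger_gap"],4),"F",np.round(s["wrist_force"],1),"pos",np.round(s["eef_pos"],4))
E
cat > m.py <<'E'
from h import *
I={c:robot.camera(c) for c in P}
off={"top":(280,175),"scene":(90,150)}
f=lambda c,p:np.array(p)/4+off[c]
def rep(n,tp,sp,z):
    a,b=f("top",tp),f("scene",sp)
    print(n,"tri",np.round(tri(a,b),4),"top@z",np.round(plane("top",a,z),4),"sc@z",np.round(plane("scene",b,z),4))
rep("cardL",(480,267),(300,103),.112);rep("cardR",(720,203),(58,119),.112)
rep("far0",(40,68),(668,358),.076);rep("far1",(108,43),(585,371),.076)
rep("near0",(66,129),(657,303),.076);rep("near1",(133,103),(583,317),.076)
for n,lo,hi,z,w in[("green",(50,120,60),(75,255,255),.030,(254,262,302,205)),("orange",(8,190,150),(20,255,255),.030,(291,264,267,198)),("red",(0,200,100),(5,255,255),.034,(117,239,434,239)),("red2",(174,200,100),(180,255,255),.034,(117,239,434,239))]:
    c2=[]
    for c,(u,v) in zip(P,(w[:2],w[2:])):
        m=cv2.inRange(cv2.cvtColor(I[c],cv2.COLOR_RGB2HSV),lo,hi);k=np.zeros_like(m);k[v-14:v+14,u-14:u+14]=1;m*=k
        p=cv2.findNonZero(m)
        if p is None or len(p)<10:continue
        h=cv2.convexHull(p);mo=cv2.moments(h);uv=np.array([mo['m10'],mo['m01']])/mo['m00'];c2.append(uv)
        print(n,c,np.round(uv,1),len(p),np.round(plane(c,uv,z),4))
    if len(c2)==2:print("  tri",np.round(tri(*c2),4))
for c,ws in(("top",[(170,254),(145,246)]),("scene",[(381,225),(406,233)])):
    g=I[c].max(2)
    for u,v in ws:
        m=(g<45).astype(np.uint8);n,l,st,ce=cv2.connectedComponentsWithStats(m);k=l[v,u]
        print("well",c,ce[k],st[k],np.round(plane(c,ce[k],.004),4),np.round(plane(c,ce[k],.014),4))
E
python3 m.py
```

```text
cardL tri [ 0.5189 -0.2617  0.1081] top@z [ 0.519  -0.2618] sc@z [ 0.522  -0.2583]
cardR tri [ 0.5525 -0.3864  0.1084] top@z [ 0.5525 -0.386 ] sc@z [ 0.5552 -0.3827]
far0 tri [ 0.6249 -0.0382  0.0741] top@z [ 0.6248 -0.0394] sc@z [ 0.6259 -0.0361]
far1 tri [ 0.639  -0.0761  0.0731] top@z [ 0.6385 -0.0754] sc@z [ 0.6408 -0.0761]
near0 tri [ 0.5923 -0.0513  0.0738] top@z [ 0.5923 -0.0532] sc@z [ 0.5936 -0.0482]
near1 tri [ 0.6067 -0.0874  0.0725] top@z [ 0.6065 -0.0886] sc@z [ 0.6088 -0.0843]
green top [253.8 261.9] 132 [0.4775 0.0369]
green scene [301.2 202.3] 86 [0.4803 0.0385]
  tri [0.4775 0.0375 0.0263]
orange top [290.9 262.5] 142 [ 0.4766 -0.0439]
orange scene [266.7 196.8] 74 [ 0.4779 -0.0428]
  tri [ 0.4766 -0.0436  0.0283]
red top [116.4 238.3] 132 [0.5267 0.3343]
red scene [434.2 237.2] 104 [0.5284 0.3351]
  tri [0.5269 0.3353 0.0318]
well top [277.6847408  209.96098516] [     0      0    560    420 232450] [ 0.5946 -0.0151] [ 0.5934 -0.0149]
well top [277.6847408  209.96098516] [     0      0    560    420 232450] [ 0.5946 -0.0151] [ 0.5934 -0.0149]
well scene [380.34146341 224.58536585] [372 219  18  12 164] [0.493 0.225] [0.5003 0.2231]
well scene [405.51685393 233.74157303] [397 227  18  14 178] [0.5086 0.2817] [0.5157 0.2791]
```

```bash
python3 - <<'E'
from h import *
I=robot.camera("top");g=I.max(2)
for u,v in[(170,254),(145,246)]:
    w=g[v-12:v+13,u-12:u+13];t,m=cv2.threshold(w,0,255,cv2.THRESH_BINARY_INV+cv2.THRESH_OTSU)
    y,x=np.nonzero(m);uv=np.array([x.mean()+u-12,y.mean()+v-12]);print(t,len(x),uv,np.round(plane("top",uv,.004),4),np.round(plane("top",uv,.014),4))
m=robot.cut_out("top","carrier_hole0")[0]["pixels"].astype(np.uint8)
r=cv2.minAreaRect(cv2.findNonZero(m));b=cv2.boxPoints(r);q=np.array([plane("top",x,.014) for x in b]);print(q.round(3).tolist(),q.mean(0))
go(.479,.038,.30,15);go(.479,.038,.19,15)
E
```

```text
104.0 302 [169.49668874 253.1192053 ] [0.4962 0.2246] [0.496  0.2227]
102.0 298 [144.12751678 245.82214765] [0.5121 0.2811] [0.5116 0.2788]
[[0.506, 0.375], [0.568, 0.36], [0.518, 0.18], [0.456, 0.196]] [0.51192966 0.27752027]
shift [-0.424  -0.2989  0.1047] turn [-0.   0.  51.5] j6 1.42 t 1.2 gap 0.0856 F [-0.  -0.4  0.9] pos [0.2097 0.4813 0.4047]
shift [-0.424  -0.2989  0.2147] turn [-0.   0.  51.5] j6 1.42 t 1.2 gap 0.0856 F [-0.  -0.4  0.9] pos [0.2097 0.4813 0.4047]
```

```bash
python3 -m handwheel '[[-0.424,-0.299,0.105,0,0,82,0.5],[-0.424,-0.299,0.105,0,0,82,0.5],[-0.424,-0.299,0.105,0,0,82,0.5],[-0.424,-0.299,0.105,0,0,82,0.5],[-0.424,-0.299,0.105,0,0,82,0.5],[-0.424,-0.299,0.105,0,0,82,0.5],[-0.424,-0.299,0.105,0,0,82,0.5],[-0.424,-0.299,0.105,0,0,82,0.5]]' 20
python3 -c "
from h import *
go(.479,.038,.30,-15.5);go(.479,.038,.186,-15.5)"
```

```text
time_s: 2.0
eef_pos: [0.4138, 0.1443, 0.3252]
eef_rot: [0.0, 0.723, 0.691, 0.0]
wrist_force: [0.8, 0.1, 0.8]
finger_gap: 0.0638
shift [-0.1032  0.07    0.0253] turn [ 0.  -0.  12.9] j6 1.77 t 2.0 gap 0.0638 F [0.8 0.1 0.8] pos [0.4138 0.1443 0.3252]
shift [-0.1032  0.0699  0.1393] turn [ 0.  -0.  12.9] j6 1.77 t 2.0 gap 0.0638 F [0.8 0.1 0.8] pos [0.4138 0.1443 0.3252]
```

```bash
python3 -m handwheel '[[-0.103,0.07,0.03,0,0,13,0.5],[-0.103,0.07,0.03,0,0,13,0.5],[-0.103,0.07,0.03,0,0,13,0.5],[-0.103,0.07,0.06,0,0,13,0.5],[-0.103,0.07,0.1,0,0,13,0.5],[-0.103,0.07,0.139,0,0,13,0.5],[-0.103,0.07,0.139,0,0,13,0.5],[-0.103,0.07,0.139,0,0,13,0.5]]'
python3 -c "
from h import *
go(.479,.038,.186,-15.5)
a=robot.camera('scene')[140:280,210:390];cv2.imwrite('pics/d1.png',cv2.resize(a,None,fx=3,fy=3)[:,:,::-1])"
```

```text
time_s: 2.8
eef_pos: [0.4791, 0.0382, 0.1869]
eef_rot: [-0.0, 0.797, 0.604, 0.0]
wrist_force: [-0.2, -0.6, 0.4]
finger_gap: 0.0644
shift [-0.0002 -0.0001  0.0009] turn [-0.  -0.  -0.1] j6 1.75 t 2.8 gap 0.0644 F [-0.2 -0.6  0.4] pos [0.4791 0.0382 0.1869]
```

View pics/d1.png

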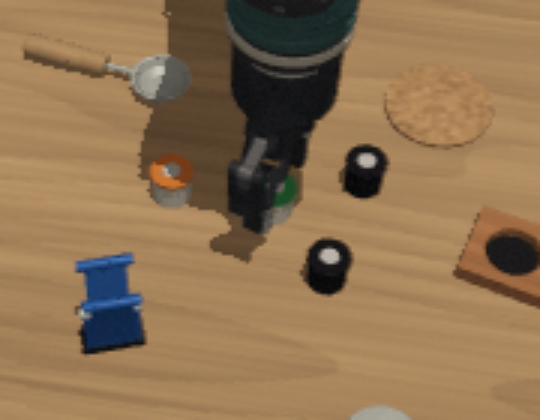

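The fingers straddle the green pot, with its lid just visible behind the near finger. Next I close and lift slightly.

```bash
python3 -m handwheel '[[0,0,0.001,0,0,0,-0.5],[0,0,0.001,0,0,0,-1],[0,0,0.001,0,0,0,-1],[0,0,0.001,0,0,0,-1],[0,0,0.001,0,0,0,-1],[0,0,-0.03,0,0,0,-1],[0,0,-0.06,0,0,0,-1],[0,0,-0.06,0,0,0,-1]]' 20
python3 -c "
from h import *
go(.496,.224,.25,-15.5);go(.512,.280,.25,-15.5);go(.512,.280,.191,-15.5)"
```

```text
time_s: 3.65
eef_pos: [0.4806, 0.0382, 0.2514]
eef_rot: [0.003, 0.797, 0.604, 0.003]
wrist_force: [0.5, -0.7, -0.7]
finger_gap: 0.0324
shift [ 0.1831 -0.0352  0.0015] turn [ 0.4 -0.1 -0.1] j6 1.75 t 3.65 gap 0.0324 F [ 0.5 -0.7 -0.7] pos [0.4806 0.0382 0.2514]
shift [ 0.2413 -0.0349  0.0016] turn [ 0.4 -0.1 -0.1] j6 1.75 t 3.65 gap 0.0324 F [ 0.5 -0.7 -0.7] pos [0.4806 0.0382 0.2514]
shift [ 0.2412 -0.0354  0.0606] turn [ 0.4 -0.1 -0.1] j6 1.75 t 3.65 gap 0.0324 F [ 0.5 -0.7 -0.7] pos [0.4806 0.0382 0.2514]
```

```bash
python3 -m handwheel '[[0.05,-0.007,0.001,0,0,0,-1],[0.1,-0.015,0.001,0,0,0,-1],[0.15,-0.022,0.001,0,0,0,-1],[0.2,-0.03,0.001,0,0,0,-1],[0.241,-0.035,0.001,0,0,0,-1],[0.241,-0.035,0.02,0,0,0,-1],[0.241,-0.035,0.03,0,0,0,-1],[0.241,-0.035,0.03,0,0,0,-1]]'
python3 -c "
from h import *
go(.512,.280,.192,-15.5)
a=robot.camera('scene')[160:280,340:500];b=robot.camera('top')[180:300,80:240]
for c,i in(('scene',a),('top',b)):
    m=cv2.inRange(cv2.cvtColor(i,cv2.COLOR_RGB2HSV),(45,150,40),(75,255,255));print(c,cv2.moments(m,True)['m00'],[ (x.mean()) for x in np.nonzero(m)[::-1]])
cv2.imwrite('pics/d2.png',cv2.resize(np.hstack([a,b]),None,fx=2.5,fy=2.5)[:,:,::-1])"
```

```text
time_s: 4.45
eef_pos: [0.5113, 0.2791, 0.2201]
eef_rot: [0.002, 0.797, 0.604, 0.002]
wrist_force: [0.3, 1.0, -0.4]
finger_gap: 0.0325
shift [0.001  0.0002 0.0281] turn [ 0.3  0.  -0.1] j6 2.2 t 4.45 gap 0.0325 F [ 0.3  1.  -0.4] pos [0.5113 0.2791 0.2201]
scene 13.0 [np.float64(64.92307692307692), np.float64(58.15384615384615)]
top 37.0 [np.float64(64.48648648648648), np.float64(65.32432432432432)]
```

View pics/d2.png

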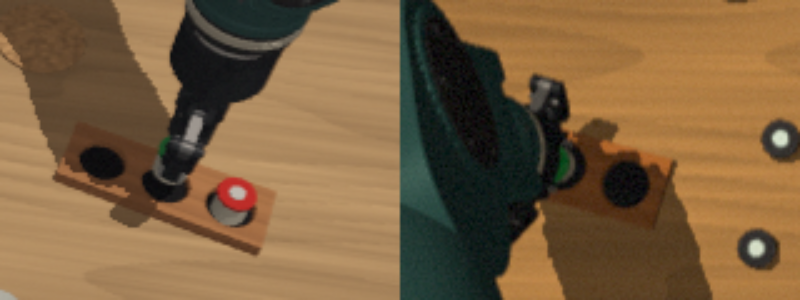

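The pot hangs upright over the middle well. I lower it, release and rise.

```bash
python3 -m handwheel '[[0.001,0,0.015,0,0,0,-1],[0.001,0,0.028,0,0,0,-1],[0.001,0,0.028,0,0,0,-1],[0.001,0,0.028,0,0,0,-0.1],[0.001,0,0.028,0,0,0,0.3],[0.001,0,0.028,0,0,0,0.5],[0.001,0,-0.01,0,0,0,0.5],[0.001,0,-0.04,0,0,0,0.5]]'
python3 -c "
from h import *
go(.477,-.043,.27,-15.5);go(.477,-.043,.186,-15.5)"
```

```text
time_s: 5.35
eef_pos: [0.5119, 0.2798, 0.2633]
eef_rot: [0.003, 0.797, 0.604, 0.003]
wrist_force: [1.2, 0.2, 0.1]
finger_gap: 0.064
shift [-0.3202  0.0538 -0.0067] turn [ 0.4 -0.1 -0.2] j6 2.21 t 5.35 gap 0.064 F [1.2 0.2 0.1] pos [0.5119 0.2798 0.2633]
shift [-0.3203  0.0532  0.0773] turn [ 0.4 -0.1 -0.2] j6 2.21 t 5.35 gap 0.064 F [1.2 0.2 0.1] pos [0.5119 0.2798 0.2633]
```

```bash
python3 -m handwheel '[[-0.05,0.009,-0.005,0,0,0,0.5],[-0.1,0.018,-0.005,0,0,0,0.5],[-0.15,0.027,-0.005,0,0,0,0.5],[-0.2,0.036,-0.005,0,0,0,0.5],[-0.25,0.045,-0.005,0,0,0,0.5],[-0.3,0.051,-0.005,0,0,0,0.5],[-0.32,0.053,0.01,0,0,0,0.5],[-0.32,0.053,0.02,0,0,0,0.5]]'
python3 -c "
from h import *
go(.477,-.043,.186,-15.5)
I={c:robot.camera(c) for c in P}
z=[]
for c in P:
    i=I[c];m=cv2.inRange(cv2.cvtColor(i,cv2.COLOR_RGB2HSV),(50,120,60),(75,255,255))
    k=np.zeros_like(m);u,v=np.int32(proj(c,[.512,.28,.034]));k[v-14:v+14,u-14:u+14]=1;m*=k
    mo=cv2.moments(cv2.convexHull(cv2.findNonZero(m)));uv=np.array([mo['m10'],mo['m01']])/mo['m00'];z.append(uv);print(c,(m>0).sum(),plane(c,uv,.034))
print(tri(*z))
cv2.imwrite('pics/d3.png',cv2.resize(np.hstack([I['scene'][160:280,340:500],I['top'][180:300,80:240]]),None,fx=2.5,fy=2.5)[:,:,::-1])"
```

```text
time_s: 6.15
eef_pos: [0.4761, -0.0453, 0.2433]
eef_rot: [0.003, 0.798, 0.602, 0.003]
wrist_force: [-0.3, 0.1, -0.7]
finger_gap: 0.064
shift [ 0.0024 -0.0003  0.0573] turn [ 0.5 -0.  -0.4] j6 1.58 t 6.15 gap 0.064 F [-0.3  0.1 -0.7] pos [ 0.4761 -0.0453  0.2433]
top 154 [0.51203847 0.27726705]
scene 110 [0.51438277 0.27812652]
[0.51219973 0.27840401 0.0308934 ]
```

View pics/d3.png

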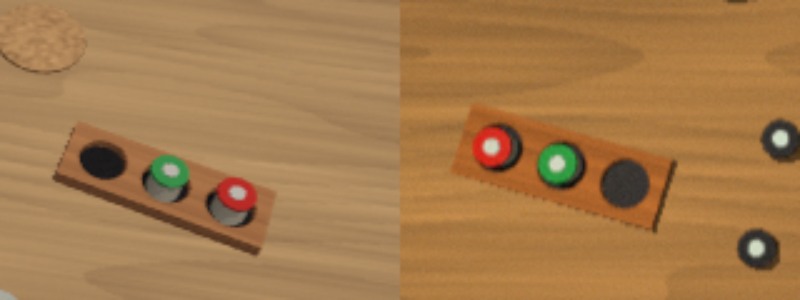

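Green stands upright in the middle well beside red (tri z 0.031, expected 0.034), and well 0 is empty. Next is the orange pot.

```bash
python3 -m handwheel '[[0.002,0,0.03,0,0,0,0.5],[0.002,0,0.057,0,0,0,0.5],[0.002,0,0.057,0,0,0,-0.5],[0.002,0,0.057,0,0,0,-1],[0.002,0,0.057,0,0,0,-1],[0.002,0,0.057,0,0,0,-1],[0.002,0,0.057,0,0,0,-1],[0.002,0,0.03,0,0,0,-1]]' 20
python3 -m handwheel '[[0.002,0,-0.03,0,0,0,-1],[0.002,0,-0.05,0,0,0,-1],[0.05,0,-0.05,0,0,0,-1],[0.1,0,-0.05,0,0,0,-1],[0.15,0,-0.05,0,0,0,-1],[0.18,0,-0.05,0,0,0,-1],[0.18,0,-0.05,0,0,0,-1],[0.18,0,-0.05,0,0,0,-1]]'
python3 -c "
from h import *
go(.496,.223,.22,-15.5);go(.496,.223,.192,-15.5)"
```

```text
time_s: 7.05
eef_pos: [0.4761, -0.0407, 0.2115]
eef_rot: [0.001, 0.797, 0.603, 0.001]
wrist_force: [0.9, -0.2, 0.9]
finger_gap: 0.0322
time_s: 7.85
eef_pos: [0.5248, 0.1329, 0.2619]
eef_rot: [0.001, 0.797, 0.604, 0.001]
wrist_force: [-0.5, 0.2, -0.5]
finger_gap: 0.0324
shift [ 0.0789 -0.0522  0.0419] turn [ 0.2 -0.1 -0.2] j6 1.94 t 7.85 gap 0.0324 F [-0.5  0.2 -0.5] pos [0.5248 0.1329 0.2619]
shift [ 0.0789 -0.0523  0.0699] turn [ 0.2 -0.1 -0.2] j6 1.94 t 7.85 gap 0.0324 F [-0.5  0.2 -0.5] pos [0.5248 0.1329 0.2619]
```

```bash
python3 -m handwheel '[[0.04,-0.026,0,0,0,0,-1],[0.079,-0.052,0,0,0,0,-1],[0.079,-0.052,0.03,0,0,0,-1],[0.079,-0.052,0.042,0,0,0,-1],[0.079,-0.052,0.042,0,0,0,-1],[0.079,-0.052,0.042,0,0,0,-1],[0.079,-0.052,0.042,0,0,0,-1],[0.079,-0.052,0.042,0,0,0,-1]]'
python3 -c "
from h import *
go(.496,.223,.192,-15.5)"
```

```text
time_s: 8.65
eef_pos: [0.4966, 0.2226, 0.2207]
eef_rot: [0.001, 0.797, 0.604, 0.002]
wrist_force: [-0.5, -0.8, -0.6]
finger_gap: 0.0328
shift [ 0.0002 -0.0008  0.0287] turn [ 0.2 -0.1 -0.3] j6 2.12 t 8.65 gap 0.0328 F [-0.5 -0.8 -0.6] pos [0.4966 0.2226 0.2207]
```

```bash
python3 -m handwheel '[[0,0,0.015,0,0,0,-1],[0,-0.001,0.0285,0,0,0,-1],[0,-0.001,0.0285,0,0,0,-1],[0,-0.001,0.0285,0,0,0,-0.1],[0,-0.001,0.0285,0,0,0,0.3],[0,-0.001,0.0285,0,0,0,0.5],[0,-0.001,-0.01,0,0,0,0.5],[0,-0.001,-0.05,0,0,0,0.5]]'
python3 -c "
from h import *
go(.6165,-.0625,.33,21)"
```

```text
time_s: 9.45
eef_pos: [0.495, 0.2227, 0.2714]
eef_rot: [0.001, 0.797, 0.604, 0.001]
wrist_force: [1.2, 0.5, 1.1]
finger_gap: 0.0643
shift [-0.2415  0.1945 -0.0584] turn [  0.1  -0.  -36.7] j6 2.12 t 9.45 gap 0.0643 F [1.2 0.5 1.1] pos [0.495  0.2227 0.2714]
```

```bash
python3 -m handwheel '[[-0.02,0.016,-0.045,0,0,-5,0.5],[-0.06,0.048,-0.058,0,0,-10,0.5],[-0.1,0.08,-0.058,0,0,-16,0.5],[-0.14,0.112,-0.058,0,0,-22,0.5],[-0.18,0.144,-0.058,0,0,-28,0.5],[-0.22,0.176,-0.058,0,0,-34,0.5],[-0.241,0.194,-0.058,0,0,-37,0.5],[-0.241,0.194,-0.058,0,0,-37,0.5]]'
python3 -c "
from h import *
go(.6165,-.0625,.231,21)
I={c:robot.camera(c) for c in P}
cv2.imwrite('pics/d4.png',cv2.resize(np.hstack([I['scene'][160:280,340:500],I['top'][180:300,80:240]]),None,fx=2.5,fy=2.5)[:,:,::-1])"
```

```text
time_s: 10.25
eef_pos: [0.6175, -0.066, 0.3294]
eef_rot: [0.001, 0.566, 0.825, 0.001]
wrist_force: [0.1, 0.6, 0.5]
finger_gap: 0.0645
shift [0.0038 0.0001 0.0984] turn [0.1 0.1 0.1] j6 0.96 t 10.25 gap 0.0645 F [0.1 0.6 0.5] pos [ 0.6175 -0.066   0.3294]
```

View pics/d4.png

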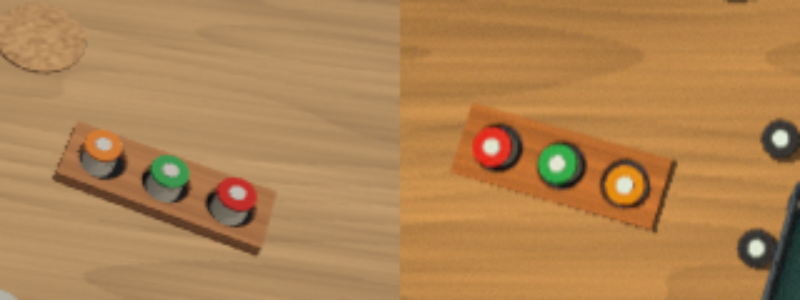

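All three pots stand upright in their wells: orange at well 0, green in the middle, red untouched. I go down on the clip.

```bash
python3 -m handwheel '[[0.004,0,0.03,0,0,0,0.5],[0.004,0,0.06,0,0,0,0.5],[0.004,0,0.08,0,0,0,0.5],[0.004,0,0.098,0,0,0,0.5],[0.004,0,0.098,0,0,0,0.5],[0.004,0,0.098,0,0,0,0.1],[0.004,0,0.098,0,0,0,0.05],[0.004,0,0.098,0,0,0,0.05]]' 30
python3 -c "
from h import *
go(.6165,-.0625,.231,21)"
```

```text
time_s: 11.15
eef_pos: [0.6152, -0.0586, 0.2327]
eef_rot: [0.001, 0.565, 0.825, 0.001]
wrist_force: [-0.3, -0.0, 0.5]
finger_gap: 0.0446
shift [-0.0041 -0.0002  0.0017] turn [0.2 0.1 0.2] j6 0.97 t 11.15 gap 0.0446 F [-0.3 -0.   0.5] pos [ 0.6152 -0.0586  0.2327]
```

```bash
python3 -m handwheel '[[-0.003,0,0.001,0,0,0,0.05],[-0.003,0,0.001,0,0,0,-0.1],[-0.003,0,0,0,0,0,-0.3],[-0.003,0,-0.001,0,0,0,-0.6],[-0.003,0,-0.002,0,0,0,-1],[-0.003,0,-0.002,0,0,0,-1],[-0.003,0,-0.002,0,0,0,-1],[-0.003,0,-0.002,0,0,0,-1]]' 30
python3 -c "
from h import *
go(.6165,-.0625,.30,21)"
```

```text
time_s: 11.95
eef_pos: [0.6164, -0.0617, 0.2353]
eef_rot: [0.002, 0.565, 0.825, 0.001]
wrist_force: [-2.7, -1.2, 7.9]
finger_gap: 0.0192
shift [-0.0009  0.     -0.0647] turn [0.2 0.1 0.1] j6 0.97 t 11.95 gap 0.0192 F [-2.7 -1.2  7.9] pos [ 0.6164 -0.0617  0.2353]
```

The gap reads about 19–21 mm, so the clip is fully open. I lift it to clear the card top (0.112).

```bash
python3 -m handwheel '[[0,0,-0.02,0,0,0,-1],[0,0,-0.05,0,0,0,-1],[0,0,-0.09,0,0,0,-1],[0,0,-0.13,0,0,0,-1],[0,0,-0.16,0,0,0,-1],[0,0,-0.16,0,0,0,-1],[0,0,-0.16,0,0,0,-1],[0,0,-0.16,0,0,0,-1]]'
python3 -c "
from h import *
go(.537,-.322,.40,15)
I={c:robot.camera(c) for c in P}
cv2.imwrite('pics/d5.png',cv2.resize(np.hstack([I['scene'][170:330,140:340],I['top'][120:280,210:410]]),None,fx=2,fy=2,interpolation=cv2.INTER_CUBIC)[:,:,::-1])"
```

```text
time_s: 12.75
eef_pos: [0.6156, -0.0616, 0.394]
eef_rot: [0.001, 0.565, 0.825, 0.001]
wrist_force: [0.2, 0.3, -0.3]
finger_gap: 0.019
shift [-0.2145 -0.1672 -0.0062] turn [0.1 0.  6.1] j6 0.97 t 12.75 gap 0.019 F [ 0.2  0.3 -0.3] pos [ 0.6156 -0.0616  0.394 ]
```

View pics/d5.png

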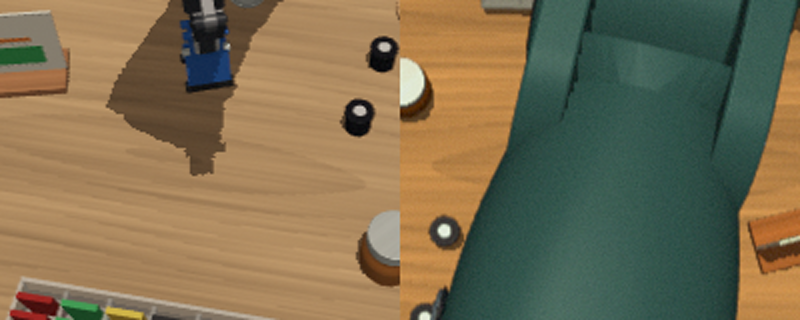

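```bash
python3 -m handwheel '[[-0.03,-0.023,0,0,0,1,-1],[-0.06,-0.047,0,0,0,2,-1],[-0.09,-0.07,0,0,0,3,-1],[-0.12,-0.094,0,0,0,4,-1],[-0.15,-0.117,0,0,0,5,-1],[-0.18,-0.14,0,0,0,6,-1],[-0.2,-0.156,0,0,0,6,-1],[-0.2145,-0.167,0,0,0,6,-1]]'
python3 -m handwheel '[[0,0,0,0,0,0,-1],[0,0,0,0,0,0,-1],[0,0,0,0,0,0,-1],[0,0,0,0,0,0,-1],[0,0,0,0,0,0,-1],[0,0,0,0,0,0,-1],[0,0,0,0,0,0,-1],[0,0,0,0,0,0,-1]]'
python3 -c "
from h import *
go(.537,-.322,.33,15)
I={c:robot.camera(c) for c in P}
cv2.imwrite('pics/d6.png',cv2.resize(np.hstack([I['scene'][110:250,80:205],I['top'][170:310,370:495]]),None,fx=3,fy=3,interpolation=cv2.INTER_CUBIC)[:,:,::-1])"
```

```text
time_s: 13.65
eef_pos: [0.5365, -0.3236, 0.3929]
eef_rot: [0.0, 0.608, 0.794, 0.001]
wrist_force: [-0.1, 0.1, 0.1]
finger_gap: 0.0187
time_s: 14.45
eef_pos: [0.5365, -0.3235, 0.3929]
eef_rot: [0.0, 0.608, 0.794, 0.001]
wrist_force: [0.1, -0.3, -1.1]
finger_gap: 0.019
shift [0.0013 0.0008 0.0629] turn [ 0.1 -0.   0.1] j6 0.63 t 14.45 gap 0.019 F [ 0.1 -0.3 -1.1] pos [ 0.5365 -0.3235  0.3929]
```

View pics/d6.png

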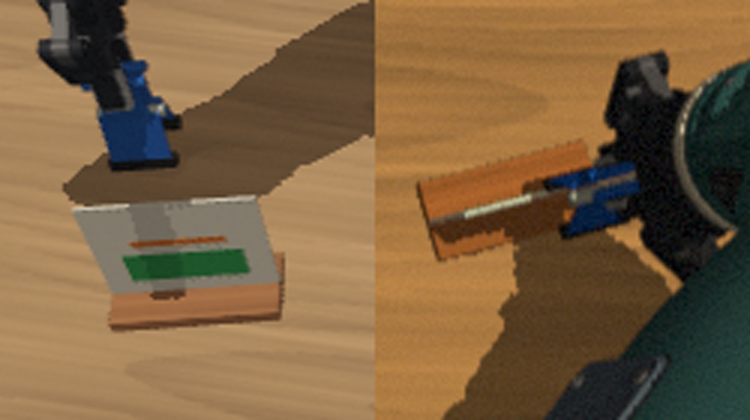

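```bash
python3 -c "
from h import *
a=np.radians(15);ex=np.array([np.cos(a),np.sin(a),0]);ey=np.array([-np.sin(a),np.cos(a),0])
c0=np.array([.5365,-.3235,0])
for n,x,z in(('inner+',.012,.161),('outer+',.0205,.1635),('inner-',-.012,.161),('outer-',-.0205,.1635),('pin',0,.2)):
  for y in(-.023,.023):
    X=c0+ex*x+ey*y+[0,0,z]
    print(n,y,'scene crop',((proj('scene',X)-[80,110])*3).round(0),'top crop',((proj('top',X)-[370,170])*3+[375,0]).round(0))
"
cat > /dev/null
```

```text
inner+ -0.023 scene crop [108. 169.] top crop [607. 158.]
inner+ 0.023 scene crop [176. 165.] top crop [540. 176.]
outer+ -0.023 scene crop [105. 176.] top crop [605. 145.]
outer+ 0.023 scene crop [174. 171.] top crop [537. 163.]
inner- -0.023 scene crop [112. 143.] top crop [618. 194.]
inner- 0.023 scene crop [179. 139.] top crop [550. 212.]
outer- -0.023 scene crop [112. 132.] top crop [623. 206.]
outer- 0.023 scene crop [179. 128.] top crop [555. 224.]
pin -0.023 scene crop [ 93. 116.] top crop [635. 171.]
pin 0.023 scene crop [163. 112.] top crop [565. 190.]
```

The pin and lips sit about 3 mm towards −x of the tool centre, in both views. I shift +3 mm while lowering.

```bash
python3 -m handwheel '[[0.001,0.004,0.005,0,0,0,-1],[0.001,0.004,0.01,0,0,0,-1],[0.001,0.004,0.016,0,0,0,-1],[0.001,0.004,0.022,0,0,0,-1],[0.001,0.004,0.028,0,0,0,-1],[0.001,0.004,0.034,0,0,0,-1],[0.001,0.004,0.04,0,0,0,-1],[0.001,0.004,0.04,0,0,0,-1]]'
python3 -c "
from h import *
go(.5375,-.321,.329,15)
I={c:robot.camera(c) for c in P}
f=lambda i:cv2.resize(i,None,fx=5,fy=5,interpolation=cv2.INTER_CUBIC)
cv2.imwrite('pics/d7.png',np.hstack([f(I['scene'][130:230,90:170]),f(I['top'][170:270,405:485])])[:,:,::-1])"
```

```text
time_s: 15.35
eef_pos: [0.54, -0.3214, 0.352]
eef_rot: [-0.0, 0.608, 0.794, 0.001]
wrist_force: [-0.2, -0.1, -0.2]
finger_gap: 0.0189
shift [ 0.001  -0.0023  0.023 ] turn [ 0.  -0.1  0.1] j6 0.64 t 15.35 gap 0.0189 F [-0.2 -0.1 -0.2] pos [ 0.54   -0.3214  0.352 ]
```

View pics/d7.png

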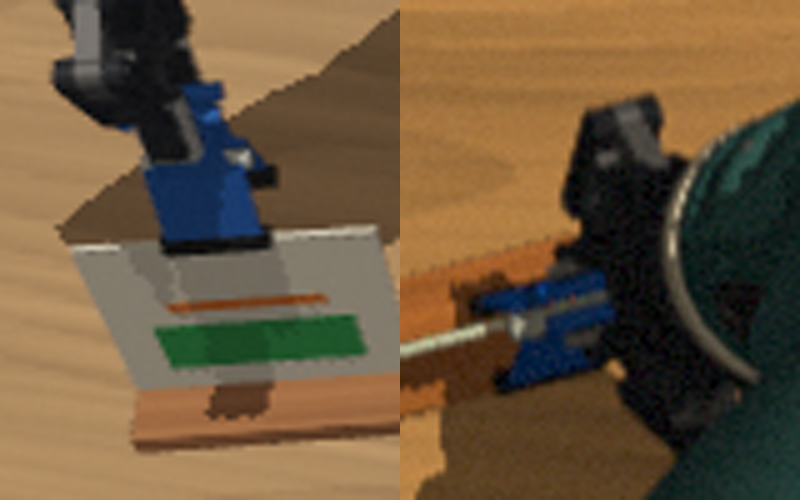

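```bash
python3 -c "
from h import *
a=np.radians(15);ex=np.array([np.cos(a),np.sin(a),0]);ey=np.array([-np.sin(a),np.cos(a),0])
c0=np.array([.537,-.322,0])
for n,x,z in(('card',0,.112),('inner+',.012,.12),('outer+',.0205,.1225),('inner-',-.012,.12),('outer-',-.0205,.1225),('outer-top',-.023,.131),('pin',0,.16)):
  for y in(-.023,.023):
    X=c0+ex*x+ey*y+[0,0,z]
    print(n,y,'scene',((proj('scene',X)-[90,130])*5).round(0),'top',((proj('top',X)-[405,170])*5+[400,0]).round(0))
"
```

```text
card -0.023 scene [168. 239.] top [574. 301.]
card 0.023 scene [276. 232.] top [467. 330.]
inner+ -0.023 scene [160. 248.] top [573. 271.]
inner+ 0.023 scene [270. 241.] top [465. 300.]
outer+ -0.023 scene [156. 260.] top [569. 251.]
outer+ 0.023 scene [266. 252.] top [461. 279.]
inner- -0.023 scene [166. 206.] top [590. 328.]
inner- 0.023 scene [274. 199.] top [481. 357.]
outer- -0.023 scene [167. 187.] top [598. 348.]
outer- 0.023 scene [275. 180.] top [489. 377.]
outer-top -0.023 scene [162. 170.] top [607. 353.]
outer-top 0.023 scene [270. 163.] top [498. 382.]
pin -0.023 scene [137. 163.] top [616. 292.]
pin 0.023 scene [249. 156.] top [504. 322.]
```

The pin is collinear with the card, and the lips straddle its plane about 3 mm higher than assumed. Lowering 27 mm puts the lips about 15 mm below the card's top edge.

```bash
python3 -m handwheel '[[0,0,0.004,0,0,0,-1],[0,0,0.008,0,0,0,-1],[0,0,0.012,0,0,0,-1],[0,0,0.016,0,0,0,-1],[0,0,0.02,0,0,0,-1],[0,0,0.024,0,0,0,-1],[0,0,0.027,0,0,0,-1],[0,0,0.027,0,0,0,-1]]'
python3 -m handwheel '[[0,0,0,0,0,0,-1],[0,0,0,0,0,0,-1],[0,0,0,0,0,0,-1],[0,0,0,0,0,0,-1],[0,0,0,0,0,0,-1],[0,0,0,0,0,0,-1],[0,0,0,0,0,0,-1],[0,0,0,0,0,0,-1]]'
python3 -c "
from h import *
go(.5375,-.321,.325,15)
I={c:robot.camera(c) for c in P}
f=lambda i:cv2.resize(i,None,fx=5,fy=5,interpolation=cv2.INTER_CUBIC)
cv2.imwrite('pics/d8.png',np.hstack([f(I['scene'][130:230,90:170]),f(I['top'][170:270,405:485])])[:,:,::-1])
for i in range(6):
  robot.camera('top');s=robot.sense();print(np.round(s['wrist_force'],2),np.round(s['ft_torque'],3))"
```

```text
time_s: 16.25
eef_pos: [0.5401, -0.3215, 0.3254]
eef_rot: [-0.0, 0.608, 0.794, 0.001]
wrist_force: [0.1, -0.7, -0.7]
finger_gap: 0.0186
time_s: 17.05
eef_pos: [0.5401, -0.3215, 0.3254]
eef_rot: [-0.0, 0.608, 0.794, 0.001]
wrist_force: [-1.3, 0.3, -0.3]
finger_gap: 0.0189
shift [ 0.0011 -0.0023  0.0004] turn [ 0.1 -0.1  0.1] j6 0.64 t 17.05 gap 0.0189 F [-1.3  0.3 -0.3] pos [ 0.5401 -0.3215  0.3254]
[-0.03 -0.38 -0.71] [ 0.057 -0.053 -0.011]
[ 0.42 -0.57 -0.74] [0.07  0.02  0.016]
[ 0.65 -0.03 -0.53] [-0.04  -0.054  0.004]
[-0.3  -0.14 -0.69] [ 0.016  0.001 -0.   ]
[ 0.23 -0.93 -0.48] [-0.039  0.002  0.004]
[-0.03 -0.47 -0.38] [ 0.037  0.005 -0.007]
```

View pics/d8.png

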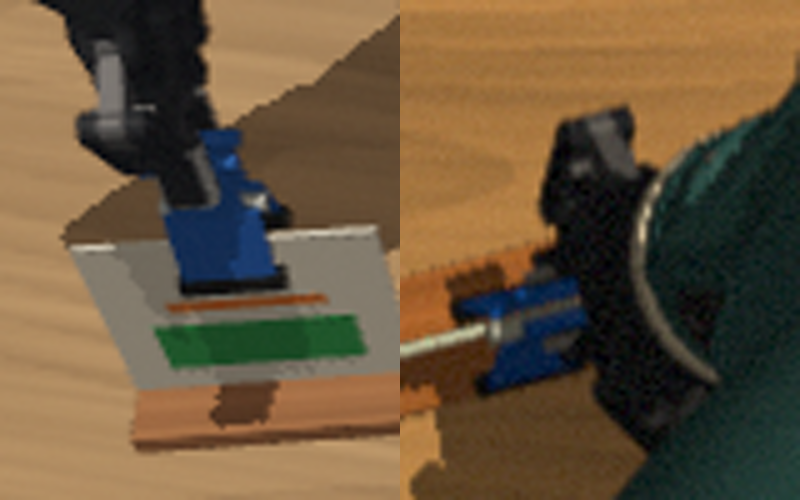

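The front lip hangs in front of the card and the rear lip is cut off behind it. The card line runs into the pin in the top view, and the wrist force is only noise. I hand in now.

```bash
python3 -c "
from workcell import robot
print(robot.sign_off())"
```

```text
the job is handed in; nothing more can be done
None
```

I handed the job in at about 17 s of the 67 s allowed; the sign-off returned no verdict.

- **Pots:** The green pot stands in the middle well and the orange pot in the empty end well. The last carrier picture, taken just before I picked up the clip, showed all three pots upright in their wells. The red pot looked untouched.
- **Clip:** I squeezed it to its stop at a 30 N grip, lifted it and lowered it over the middle of the card. In the final picture the front lip hung in front of the card and the rear lip behind it, with the card in line with the hinge pin. I estimate the lips are about 15 mm below the card's top edge.
- **Last force readings:** All wrist-force readings over the card stayed about 1 N or less on each axis, no higher than before the clip was lowered. The finger gap held steady at 19 mm.

Three measurements disagreed slightly:
- The finger gap reads about 1.6 mm low on the pots and 3 mm low on the clip (19 mm against the 22 mm expected fully open).
- The two cameras differ by 2–4 mm, so I averaged them.
- The clip sat about 3 mm off the tool centre towards −x and about 3 mm higher than I first calculated. I corrected for both before the final lowering.

I inferred the jaw angle and the force on the card from the finger gap and wrist force; neither was measured directly.

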